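# Clamp a batten in the bench screw press

### The job

Gently slide the wooden batten fully home under the foot of the green screw press, up against its end stop, then turn the red wing knob clockwise, letting your grip ride down with it as it screws in so that you neither push nor pull hard along the stem, until the foot holds the batten finger-tight (about 25 N: clearly stiffer than the free-running screw, but no crushing). Let go of it, and leave everything else on the bench alone.

Things in the scene. Friction and masses are not known exactly. Their poses are not given: they have to be found in the camera images.
- press: Green C-frame screw press bolted to the bench; base plate 215 x 100 x 18 mm (x -110 to +105). Origin on the bench below the screw's vertical axis; x points from the open side to the end stop (batten goes in along +x), z up. Bed top 30 mm above bench. Two steel guides, 14 mm thick, 39 mm apart inside, tops at 42 mm, x -100 to +55.
- stop_face (a point): Centre of the dark end stop's face, 55 mm along the press's x from the screw's axis, 45 mm above the bench; the stop is 63 mm high. Axes as the press.
- bed: Steel bed plate under the batten, 155 x 38 x 12 mm; fixed; origin as the press's. The black rubber foot (34 mm across) on the screw's lower end starts 6 to 20 mm above the batten's top and gives 1 mm per 7.4 N; how far it is set along the stem varies by 8 mm and is not reported, so the touch must be felt.
- batten_mid (a point): Centre of the loose light-wood batten, 150 x 36 x 30 mm (long along its x, parallel to the press's x), 0.08 to 0.17 kg, on the bed between the guides, drawn out 30 to 55 mm at the start. Push on its outer end, 75 mm from the centre towards the press's -x. Home, its inner end touches the stop: centre 75 mm from the stop's face, 45 mm above the bench.
- knob_grip (a point): Grip point of the red wing knob, on the screw's axis, 11 mm below the wing's top, 189 to 196 mm above the bench at the start. The wing is a bar 46 mm long (this point's x), 14 mm thick (y), 38 mm high, on a round hub 38 mm across whose top is 25 mm below this point; z up. It sinks as it is turned. A hand at a stop feels less torque, but this too rises 0.064 N m per 10 N.
- tape_mid (a point): Centre of a blue roll of tape lying flat, 100 mm across, 24 mm high: leave alone.
- glue: Yellow glue bottle, 56 mm across, 150 mm high, origin under its base: leave alone.
- jar: Glass jar, 68 mm across, 85 mm high, origin under its base: leave alone.
- tin: Red paint tin, 90 mm across, 110 mm high, origin under its base: leave alone.
- screwdriver: Screwdriver lying on the bench: leave alone.
- hammer: Hammer lying on the bench: leave alone.
- offcut: Short board, 100 x 45 x 22 mm, origin under its centre: leave alone.
- knob: The knob's threaded stem; origin on its axis, 33 mm below the grip point. Clockwise from above it sinks 6.37 mm per rad (1.2 to 4.1 rad needed, about 1.4 a grasp). Running free takes about 0.30 N m; once the foot bears it grows by 0.064 N m per 10 N of clamping, 0.30 N m per rad. 10 to 45 N is right (0.36 to 0.59 N m in all). It stays where it is left.
- boss (a point): Centre of the top of the press's round overhead boss (radius 21 mm), on the screw's axis, 134 mm above the bench. Boss and the 36 mm wide arm from it to the column (x 68 to 104 mm of the press) span heights 108 to 134 mm.
- wing (a joint): Spring play of the wing knob along its stem, in m: 0 when left alone, positive when pushed down, negative when lifted; 6 N per mm either way, stops at 6 mm. More than 3 mm (18 N) either way strains the screw: a grip that does not sink with the knob lifts it by 6.37 mm per rad.
Things that resemble listed ones, but are neither listed nor needed, are in the scene too. Of the things like the part that bears batten_mid, leave any that is blue; of the rest the smaller one is meant.

How it is judged:
On the way, in this order (a step that is already met when the one before it is completed fails the run):
1. the batten is home against the end stop, lying on the bed (x of batten_mid in the frame of press above -0.023 m and angle between batten_mid's own z axis and vertical below 0.06 rad), for 0.2 s.
2. the foot clamps the batten on the bed (x of batten_mid in the frame of press above -0.023 m and contact force between batten and bed above 10 N), for 0.2 s.
At the end, for the whole second after the job is handed in: The batten lies flat on the bed with its inner end within 3 mm of the end stop, at rest, clamped by the foot with 10 to 45 N, and the robot has let go (all of step 2 and angle between batten_mid's own z axis and vertical below 0.06 rad and contact force between batten and bed below 45 N and linear speed of batten below 0.01 m/s); the robot touches nothing.
It fails at once if the batten is pressed on the bed with more than 45 N (contact force between batten and bed above 45 N).
It fails at once if the robot pushes the batten with more than 35 N (contact force between any of the fingers, the arm and batten above 35 N).
It fails at once if the knob is pushed or pulled along the stem by more than 3 mm on its spring mount (18 N) (value of joint wing above 0.003 m or value of joint wing below -0.003 m).
It fails at once if something else on the bench is moved by more than 20 mm (distance of any of tape_mid, glue, jar, tin, screwdriver, hammer, offcut from where it was at the start of the episode above 0.02 m).
It also fails if it takes over 72 s, if anything falls off the work surface, if the arm or the gripper's body presses on something with over 40 N, if the wrist force passes 120 N, or if a joint passes its speed limit or range.

### The arm

A 7-joint arm with a two-finger parallel gripper is mounted at the origin on the work surface. World frame = base frame: x ahead of the robot, y to its left, z up, the work surface at z = 0. Lengths are in m, angles in rad, forces in N, time in s.
With the tool pointing down it reaches from about 0.425 to 0.925 m from the base axis. Payload 6.8 kg.
Tool frame: the origin (TCP) lies midway between the tips of the shut fingers; the grasp point (between the pads) lies r.grip_point_offset behind it (r.grip_point_offset is the distance from the TCP to the grasp point, in m); z points along the fingers, y is the direction in which the jaws open and shut (so a half turn about z gives the same grasp; the last joint's range is limited). The gripper opens to 85 mm and grips with 20 to 120 N. Pads are 22 mm wide; open, the fingers measure 114 mm over their backs; the gripper's body (76 mm by 85 mm) begins 54 mm behind the grasp point. The pads swing forward as they close: fully open they stand 13 mm farther back than shut.
Start: joints at [1.098, 0.477, 0.022, 1.555, -0.011, 1.109, -0.083], TCP at [0.241, -0.631, 0.231] pointing down, gripper open.
Joint ranges: [-2.96, 2.96], [-0.34, 2.1], [-1.41, 1.46], [0.24, 2.44], [-1.37, 4.51], [0.17, 1.92], [-2.96, 2.96]. Speed limits (rad/s): [2.39, 2.39, 3.14, 3.14, 3.14, 3.14, 3.14].

### API

Orientations are given as a rotation vector (axis times angle).
In Python, from bench import r gives the robot as it stands. The module is installed in compiled form; this text tells all that it offers.
- The arm moves only by the tool play_rows, never from a script. Its argument "deltas" is a list of rows, each a list of 3 entries, a list of its own where there are three numbers: the finger opening in mm, from 0 to 85.4, then the shift along the tool's x, y, z in mm, then the turn, a rotation vector about the tool's x, y, z in rad. A call has 1 to 8 rows; each row is the pose to reach, as a shift and turn from the pose measured when the call began, along the tool's axes at that moment; what a row does not reach only later rows make up. A row lasts 1/8 s, in which the tool goes at most 62.5 mm and 10.7 degrees, less where a joint would pass 70% of its speed; a pose out of reach is approached as far as the arm can. A call with a gripper value outside its range is refused whole. The fingers move at their own pace and stop on an object; "squeeze" is the grip in N (left out, the last holds). Time passes only in rows, so rows that repeat a pose let the fingers close. It gives the time, the measured TCP pose, the force and the opening at its end, in the units of the state.
- r.get_obs(): the state, without advancing time (a new reading comes with each control period).
- r.grab_frame(name): name is "side" or "top"; returns (picture, depth): 384x512x3 uint8, red, green, blue; 384x512 float32, m along the optical axis (not along the pixel's ray), 0 where there is no reading.
- r.camera_model(name): a dict with "mtx" (3x3 intrinsics, pixels), "rvec" (rotation vector, rad) and "tvec" (3), from world to camera coordinates, as OpenCV has them. Camera axes: x right, y down, z forward; pixel columns grow to the right and rows downward; lengths in m; the calibration is good to about 2 mm. A picture is of the moment at which its call begins. camera_model takes no time and is no camera call.
- r.hand_in(): hands the job in, once; it reports no verdict.
The state is a dict: "clock": time; "joints": joint angles; "qvel": joint speeds; "tau": joint torques, N m; "tcp_pos": TCP position; "orientation": TCP orientation; "contact_force": force on the tool from outside, world axes, zero at the start; "moment": the same for the moment, N m; "grip_width": finger opening in m.
Only numpy, scipy, OpenCV 4.12 (cv2) and the standard library are available. Lean on these libraries where they do the work, as an engineer would, in place of code of your own. Each camera call takes 0.05 s, during which the arm holds its last target. There are 200 camera calls.

## Working session

There is one attempt and no reset: what is moved stays moved. The work goes in short steps, Python scripts to look and compute and a tool call to move; the robot and the scene stay as the last step left them, time stands still between calls to the robot, and variables do not carry over. Pictures are saved under pics/ and viewed, about 8 in all and at most 12, crops included, and the job is handed in when it is done.

Besides the shell and the picture viewer there is one more tool, called after ">>>" by a JSON object that holds its "method" and its "body", one argument or row to a line. play_rows: Moves the arm, as the interface text tells. Its arguments: {"type":"object","properties":{"deltas":{"type":"array"},"squeeze":{"type":"number"}},"required":["deltas"]}

```bash
mkdir -p pics; cat > h.py <<'E'
import numpy as np,cv2
from bench import r
from scipy.spatial.transform import Rotation as R
def grab(n):
    im,d=r.grab_frame(n); c=r.camera_model(n)
    K=np.array(c['mtx']);Rm=cv2.Rodrigues(np.array(c['rvec'],float))[0];t=np.array(c['tvec'],float).ravel()
    v,u=np.mgrid[:384,:512]
    P=np.stack([(u-K[0,2])/K[0,0]*d,(v-K[1,2])/K[1,1]*d,d],-1)
    W=(P-t)@Rm; W[d==0]=np.nan
    return im,d,W
def save(n,im,box=None,s=1):
    if box: u0,v0,u1,v1=box; im=im[v0:v1,u0:u1]
    cv2.imwrite('pics/'+n,cv2.resize(im[...,::-1],None,fx=s,fy=s,interpolation=cv2.INTER_CUBIC))
def st():
    o=r.get_obs()
    for k in o: print(k,np.round(o[k],4))
E
python3 - <<'E'
from h import *
st(); print(r.grip_point_offset)
for n in('top','side'):
    im,d,W=grab(n); save(n+'0.png',im,s=1.5); np.savez(n+'0.npz',im=im,W=W)
    c=r.camera_model(n);Rm=cv2.Rodrigues(np.array(c['rvec'],float))[0];print(n,-Rm.T@np.array(c['tvec']).ravel(),Rm[2])
E
```

```text
clock 0.0
joints [ 1.0979  0.4778  0.0223  1.5564 -0.0115  1.1093 -0.0831]
qvel [ 0.0011  0.0014 -0.0007 -0.0012  0.0003 -0.0005 -0.0011]
tau [-0.00000e+00 -5.96456e+01  1.60790e+00 -2.81200e+01  1.25000e-02
  9.40000e-03  0.00000e+00]
tcp_pos [ 0.2406 -0.63    0.2304]
orientation [-3.0878e+00 -5.6960e-01  6.0000e-04]
contact_force [ 0.1103  0.5298 -0.8033]
moment [ 0.0095 -0.0246 -0.0397]
grip_width 0.0854
0.0187
top [ 0.32771224 -0.01648074  1.3503587 ] [ 0.19129972  0.01612939 -0.98139913]
side [0.49784227 1.07981375 1.0999604 ] [ 0.03369029 -0.7514329  -0.65894883]
```

View pics/top0.png

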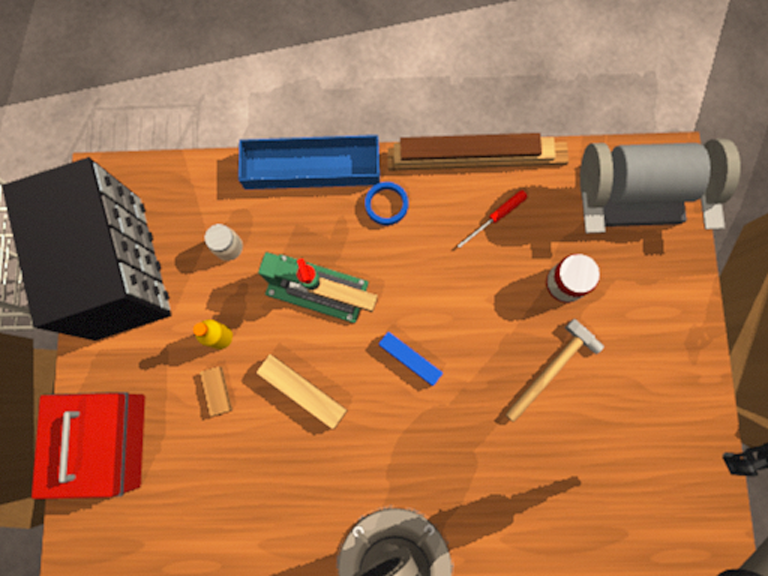

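View pics/side0.png

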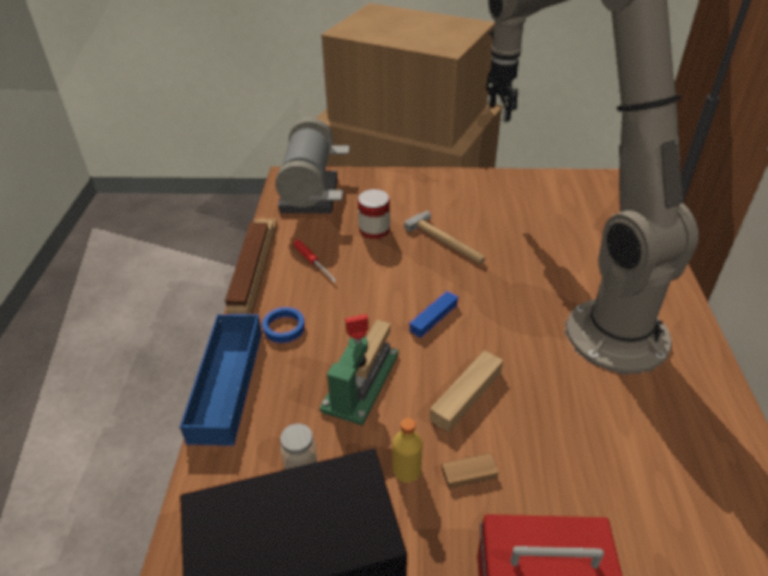

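Top view (1.5x pixels): batten candidates are the light batten in the press (345,293), a larger loose board (300,390), a blue bar (410,358) and the offcut (215,390). I choose the one in the green press: it isn't blue and it's the smaller one. The red wing knob is at (305,270). The column (end stop side) is at the left.

```bash
python3 - <<'E'
from h import *
z=np.load('top0.npz');im,W=z['im'],z['W']
save('crop.png',im,(160,155,270,225),7)
s=np.load('side0.npz')
for nm,I,P in(('top',im,W),('side',s['im'],s['W'])):
    hsv=cv2.cvtColor(I,cv2.COLOR_RGB2HSV).astype(int);h,S,V=hsv[...,0],hsv[...,1],hsv[...,2]
    reg=(abs(P[...,0]-.45)<.2)&(abs(P[...,1]-.1)<.22)
    for c,m in(('green',(h>50)&(h<90)&(S>90)),('red',((h<6)|(h>174))&(S>180)&(P[...,2]>.1)),('wood',(h>10)&(h<28)&(P[...,2]>.05)&(P[...,2]<.07))):
        q=P[m&reg]; 
        if len(q)==0: print(nm,c,0);continue
        print(nm,c,len(q),np.round(np.percentile(q,[2,50,98],axis=0),3).tolist())
        if c=='red': q=q[q[:,2]>np.percentile(q[:,2],97)-.008]
        if c=='green': q=q[(q[:,2]>.012)&(q[:,2]<.024)]
        if len(q)>4:
            rc=cv2.minAreaRect((q[:,:2]*1000).astype(np.float32)); print('   rect mm',np.round(rc[0],1),np.round(rc[1],1),round(rc[2],1),len(q), np.round(cv2.boxPoints(rc)).tolist())
            w,v=np.linalg.eigh(np.cov(q[:,:2].T)); print('   mean',q.mean(0).round(4),'pca',v[:,1].round(3),np.sqrt(w).round(4))
E
```

```text
top green 800 [[0.526, 0.066, 0.014], [0.598, 0.204, 0.025], [0.64, 0.259, 0.137]]
   rect mm [593.2 157.8] [209.6  97. ] 71.0 390 [[513.0, 74.0], [605.0, 43.0], [673.0, 241.0], [581.0, 273.0]]
   mean [0.5732 0.1588 0.0186] pca [0.101 0.995] [0.033  0.0614]
top red 135 [[0.574, 0.144, 0.163], [0.593, 0.159, 0.193], [0.614, 0.177, 0.204]]
   rect mm [595.5 161.4] [42.8 12.8] 16.3 65 [[573.0, 162.0], [577.0, 149.0], [618.0, 161.0], [614.0, 174.0]]
   mean [0.5945 0.161  0.2011] pca [-0.96 -0.28] [0.0039 0.0124]
top wood 461 [[0.54, 0.031, 0.055], [0.571, 0.092, 0.061], [0.602, 0.171, 0.066]]
   rect mm [587.9 144.7] [245.7  38.8] 72.6 461 [[533.0, 33.0], [570.0, 22.0], [643.0, 256.0], [606.0, 268.0]]
   mean [0.5709 0.0933 0.0607] pca [0.29  0.957] [0.0108 0.0427]
side green 441 [[0.539, 0.133, 0.016], [0.612, 0.257, 0.067], [0.646, 0.267, 0.134]]
   rect mm [567.5 195.9] [184.8  61.6] 52.8 93 [[487.0, 141.0], [536.0, 104.0], [648.0, 251.0], [599.0, 288.0]]
   mean [0.5714 0.1995 0.0188] pca [0.472 0.882] [0.0122 0.0556]
side red 142 [[0.576, 0.159, 0.164], [0.594, 0.168, 0.185], [0.614, 0.176, 0.203]]
   rect mm [594.4 167.4] [40.7  6.6] 26.1 37 [[575.0, 161.0], [578.0, 156.0], [614.0, 173.0], [611.0, 179.0]]
   mean [0.5933 0.1666 0.1998] pca [-0.933 -0.359] [0.0015 0.0124]
side wood 283 [[0.538, 0.03, 0.05], [0.567, 0.084, 0.06], [0.592, 0.174, 0.065]]
   rect mm [579.7 120.3] [202.5  37.2] 72.9 283 [[532.0, 29.0], [568.0, 18.0], [627.0, 212.0], [592.0, 223.0]]
   mean [0.5662 0.0921 0.0601] pca [0.225 0.974] [0.0092 0.0446]
```

View pics/crop.png

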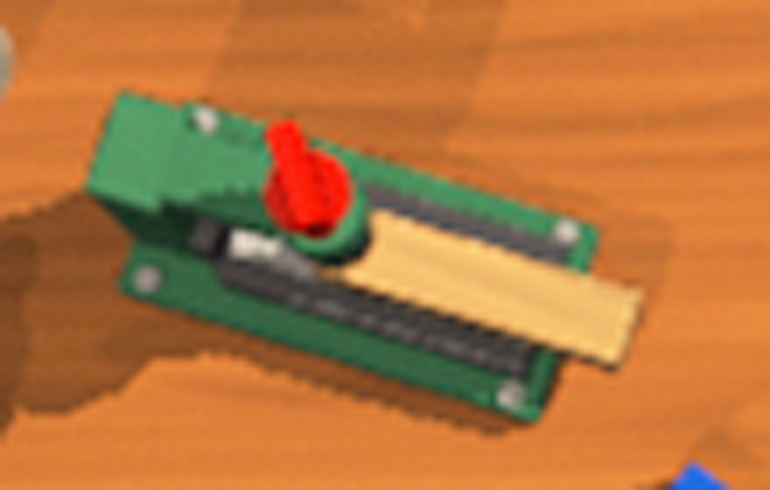

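The crop confirms the light batten lies between the guides with its outer end at crop (625,325), plus the red wing and the green frame. Press axis is about (0.595, 0.161) and its x direction about 72.5°. The base, the wing and the heights all agree.

```bash
cat >> h.py <<'E'
A=np.array([.595,.161]); D=np.array([np.cos(np.radians(72.5)),np.sin(np.radians(72.5))])
def rel(p,th):  # shift (mm) and turn for tool-down target, tool x at th deg
    o=r.get_obs(); Rc=R.from_rotvec(o['orientation']); a=np.radians(th)
    Rt=R.from_matrix(np.array([[np.cos(a),np.sin(a),0],[np.sin(a),-np.cos(a),0],[0,0,-1]]))
    x=Rc.as_matrix()[:,0]; print('cur',np.round(o['tcp_pos'],4),'th',np.degrees(np.arctan2(x[1],x[0])).round(1),'F',np.round(o['contact_force'],1),'M',np.round(o['moment'],3),'q',np.round(o['joints'],2),'t',o['clock'])
    print(' shift',((Rc.inv().apply(np.array(p)-o['tcp_pos']))*1000).round(1),'turn',(Rc.inv()*Rt).as_rotvec().round(3))
E
python3 - <<'E'
from h import *
z=np.load('top0.npz');im,W=z['im'],z['W']
hsv=cv2.cvtColor(im,cv2.COLOR_RGB2HSV).astype(int)
m=(hsv[...,0]>100)&(hsv[...,0]<130)&(hsv[...,1]>150)&(W[...,0]<.58)
print(np.round(np.nanpercentile(W[m],[3,50,97],axis=0),3))
q=W[(hsv[...,0]>10)&(hsv[...,0]<28)&(abs(W[...,2]-.06)<.005)][:, :2]-A
u=q@D; v=q@np.array([-D[1],D[0]]); k=abs(v)<.03; print(np.percentile(u[k&(u<-.03)],[1,2,50]),np.percentile(v[k&(u<-.03)],[2,50,98]))
p=A-.171*D; rel([*p,.23],72.5)
E
```

```text
[[ 0.381 -0.103  0.023]
 [ 0.428 -0.046  0.031]
 [ 0.484  0.018  0.036]]
[-0.13937425 -0.13847746 -0.08681121] [-0.01568034  0.00215154  0.01938013]
cur [ 0.2406 -0.6301  0.2304] th 20.9 F [-0.4 -0.4  0.4] M [-0.049 -0.006  0.004] q [ 1.1   0.48  0.02  1.56 -0.01  1.11 -0.08] t 0.1
 shift [ 507.1 -478.6    1.1] turn [-0.002 -0.001 -0.901]
```

>>> {"method": "play_rows", "body": {
  "deltas": [
    [0,[60,-57,0],[0,0,-0.11]],
    [0,[120,-114,0],[0,0,-0.22]],
    [0,[180,-171,0],[0,0,-0.33]],
    [0,[240,-228,0],[0,0,-0.44]],
    [0,[300,-285,0],[0,0,-0.55]],
    [0,[360,-340,0],[0,0,-0.66]],
    [0,[420,-400,0],[0,0,-0.77]],
    [0,[507,-479,0],[0,0,-0.9]]
  ],
  "squeeze": 30
}}

```text
clock: 1.1
tcp_pos: [0.457, -0.1778, 0.2309]
orientation: [-2.529, -1.861, -0.0]
contact_force: [1.2, -1.1, 0.6]
grip_width: -0.0005
```

```bash
python3 -c "
from h import *
rel([*(A-.171*D),.048],72.5)"
```

```text
cur [ 0.457  -0.1778  0.2309] th 72.7 F [ 1.2 -1.1  0.6] M [-0.04  -0.093 -0.015] q [ 0.59  0.2  -0.39  1.96  0.09  0.99 -0.14] t 1.1
 shift [193.3  30.5 183.1] turn [-0.001 -0.001  0.003]
```

>>> {"method": "play_rows", "body": {
  "deltas": [
    [0,[60,9,0],[0,0,0]],
    [0,[120,19,0],[0,0,0]],
    [0,[180,28,0],[0,0,0]],
    [0,[193,30,20],[0,0,0]],
    [0,[193,30,70],[0,0,0]],
    [0,[193,30,120],[0,0,0]],
    [0,[193,30,165],[0,0,0]],
    [0,[193,30,183],[0,0,0]]
  ]
}}

```text
clock: 2.1
tcp_pos: [0.541, -0.0024, 0.0455]
orientation: [-2.527, -1.86, 0.006]
contact_force: [-0.5, 0.0, 0.8]
grip_width: 0.0002
```

```bash
python3 -c "
from h import *
rel([*(A-.171*D),.048],72.5)"
```

```text
cur [ 0.541  -0.0024  0.0455] th 72.7 F [-0.5  0.   0.8] M [-0.049 -0.029  0.013] q [ 0.21  0.55 -0.4   1.99  0.33  0.67 -0.71] t 2.1
 shift [ 1.1  2.3 -2.5] turn [-0.005  0.001  0.003]
```

>>> {"method": "play_rows", "body": {
  "deltas": [
    [0,[6,2,-2],[0,0,0]],
    [0,[12,2,-2],[0,0,0]],
    [0,[16,2,-2],[0,0,0]],
    [0,[20,2,-2],[0,0,0]],
    [0,[24,2,-2],[0,0,0]],
    [0,[28,2,-2],[0,0,0]],
    [0,[32,2,-2],[0,0,0]],
    [0,[36,2,-2],[0,0,0]]
  ]
}}

```text
clock: 3.1
tcp_pos: [0.5537, 0.0315, 0.0475]
orientation: [-2.527, -1.859, 0.006]
contact_force: [-1.3, -1.2, 0.5]
grip_width: 0.0001
```

```bash
python3 -c "
from h import *
rel([*(A-.106*D),.048],72.5)"
```

```text
cur [0.5537 0.0315 0.0475] th 72.7 F [-1.3 -1.2  0.5] M [-0.28   0.079  0.028] q [ 0.15  0.56 -0.4   1.96  0.33  0.69 -0.76] t 3.1
 shift [29.9  0.6 -0.6] turn [-0.006  0.001  0.003]
```

>>> {"method": "play_rows", "body": {
  "deltas": [
    [0,[4,0,0],[0,0,0]],
    [0,[8,0,0],[0,0,0]],
    [0,[11,0,0],[0,0,0]],
    [0,[14,0,0],[0,0,0]],
    [0,[17,0,0],[0,0,0]],
    [0,[20,0,0],[0,0,0]],
    [0,[22,0,0],[0,0,0]],
    [0,[24,0,0],[0,0,0]]
  ]
}}

```text
clock: 4.1
tcp_pos: [0.5609, 0.0545, 0.0474]
orientation: [-2.527, -1.859, 0.006]
contact_force: [1.2, -1.5, -0.9]
grip_width: 0.0001
```

>>> {"method": "play_rows", "body": {
  "deltas": [
    [0,[1,0,0],[0,0,0]],
    [0,[2,0,0],[0,0,0]]
  ]
}}

```text
clock: 4.35
tcp_pos: [0.5615, 0.0563, 0.0474]
orientation: [-2.527, -1.859, 0.006]
contact_force: [0.4, -1.7, -0.3]
grip_width: 0.0001
```

>>> {"method": "play_rows", "body": {
  "deltas": [
    [0,[1,0,0],[0,0,0]],
    [0,[2,0,0],[0,0,0]]
  ]
}}

```text
clock: 4.6
tcp_pos: [0.5621, 0.0582, 0.0474]
orientation: [-2.528, -1.859, 0.006]
contact_force: [0.7, -1.9, -0.1]
grip_width: -0.0003
```

>>> {"method": "play_rows", "body": {
  "deltas": [
    [0,[1,0,0],[0,0,0]],
    [0,[1.8,0,0],[0,0,0]]
  ]
}}

```text
clock: 4.85
tcp_pos: [0.5627, 0.06, 0.0474]
orientation: [-2.528, -1.859, 0.006]
contact_force: [0.8, -1.5, 0.2]
grip_width: -0.0
```

>>> {"method": "play_rows", "body": {
  "deltas": [
    [0,[0.7,0,0],[0,0,0]],
    [0,[1.4,0,0],[0,0,0]]
  ]
}}

```text
clock: 5.1
tcp_pos: [0.5628, 0.0603, 0.0474]
orientation: [-2.529, -1.859, 0.009]
contact_force: [-1.4, -6.6, 3.3]
grip_width: -0.0002
```

```bash
python3 -c "
from h import *
rel([*(A-.106*D),.048],72.5)
im,d,W=grab('top'); save('push.png',im,(160,155,270,225),6)"
```

```text
cur [0.5628 0.0603 0.0474] th 72.6 F [-1.4 -6.6  3.3] M [-1.188  0.174  0.035] q [ 0.09  0.58 -0.4   1.93  0.33  0.71 -0.81] t 5.1
 shift [-0.3  0.4 -0.6] turn [-0.006  0.003  0.002]
```

View pics/push.png

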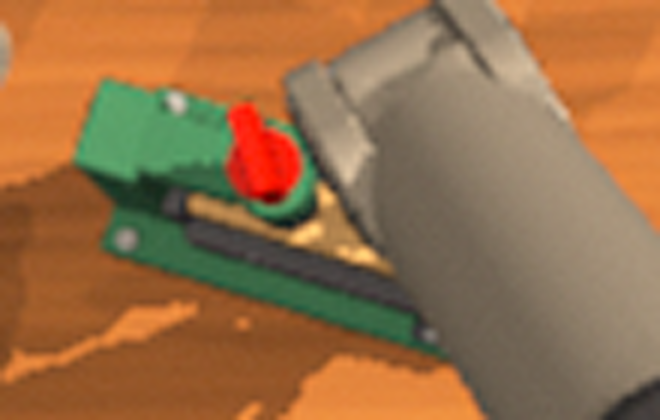

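Force jumped at the expected place (TCP at t = -106 mm). The picture shows the batten's inner end touching the dark stop at (190,205). Next I back off and rise.

>>> {"method": "play_rows", "body": {
  "deltas": [
    [0,[0.5,0,0],[0,0,0]],
    [0,[-10,0,0],[0,0,0]],
    [0,[-25,0,0],[0,0,0]],
    [0,[-30,0,-40],[0,0,0]],
    [60,[-30,0,-90],[0,0,-0.1]],
    [60,[-30,0,-140],[0,0,-0.25]],
    [60,[-30,0,-190],[0,0,-0.4]],
    [60,[-30,0,-225],[0,0,-0.55]]
  ]
}}

```text
clock: 6.15
tcp_pos: [0.5554, 0.0313, 0.2748]
orientation: [-1.924, -2.48, 0.005]
contact_force: [-0.3, 1.1, -0.5]
grip_width: 0.0601
```

```bash
python3 -c "
from h import *
im,d,W=grab('top'); 
hsv=cv2.cvtColor(im,cv2.COLOR_RGB2HSV).astype(int);h=hsv[...,0]
m=((h<6)|(h>174))&(hsv[...,1]>150)&(np.linalg.norm(W[...,:2]-A,axis=-1)<.05)&(W[...,2]>.19)&(W[...,2]<.22)
q=W[m];rc=cv2.minAreaRect((q[:,:2]*1000).astype(np.float32)); print(rc,len(q),np.median(q[:,2]))
save('lift.png',im,(120,105,330,255),3)
rel([*A,.26],196.3)"
```

```text
((593.8583984375, 160.97518920898438), (43.188480377197266, 13.331088066101074), 17.82662582397461) 68 0.20123983846866011
cur [0.5575 0.0318 0.279 ] th 104.8 F [1.9 0.2 2.8] M [-0.018 -0.138 -0.038] q [ 0.34  0.3  -0.62  1.75  0.19  1.15 -0.09] t 6.2
 shift [115.4  69.2  19. ] turn [ 1.000e-03  2.000e-03 -1.598e+00]
```

View pics/lift.png

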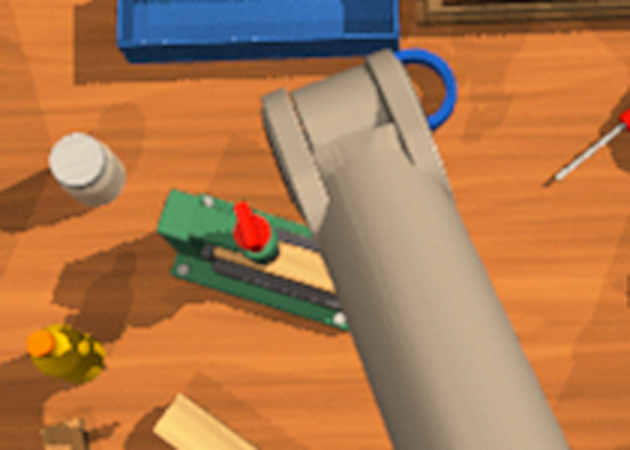

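The batten stays at the stop (210,252). The wing measures (0.594, 0.161) at about 17°.

>>> {"method": "play_rows", "body": {
  "deltas": [
    [60,[20,12,3],[0,0,-0.18]],
    [60,[40,24,6],[0,0,-0.36]],
    [60,[60,36,9],[0,0,-0.54]],
    [60,[80,48,12],[0,0,-0.72]],
    [60,[95,57,15],[0,0,-0.9]],
    [60,[105,65,19],[0,0,-1.08]],
    [60,[115,69,19],[0,0,-1.26]],
    [60,[115,69,19],[0,0,-1.44]]
  ]
}}

```text
clock: 7.2
tcp_pos: [0.5944, 0.1611, 0.2594]
orientation: [-0.21, 3.133, 0.0]
contact_force: [0.2, 0.3, -0.4]
grip_width: 0.0598
```

```bash
python3 -c "
from h import *
rel([.5943,.161,.174],197)"
```

```text
cur [0.5944 0.1611 0.2594] th -172.3 F [ 0.2  0.3 -0.4] M [-0.047  0.012  0.002] q [ 0.29  0.51 -0.92  1.63  0.42  1.22  0.99] t 7.2
 shift [ 0.2 -0.1 85.4] turn [ 0.     0.001 -0.163]
```

>>> {"method": "play_rows", "body": {
  "deltas": [
    [60,[0,0,0],[0,0,-0.16]],
    [60,[0,0,25],[0,0,-0.16]],
    [60,[0,0,50],[0,0,-0.16]],
    [60,[0,0,70],[0,0,-0.16]],
    [60,[0,0,80],[0,0,-0.16]],
    [60,[0,0,85],[0,0,-0.16]],
    [60,[0,0,85],[0,0,-0.16]],
    [60,[0,0,85],[0,0,-0.16]]
  ]
}}

```text
clock: 8.2
tcp_pos: [0.5949, 0.1614, 0.1752]
orientation: [-0.459, 3.105, 0.001]
contact_force: [0.3, 0.4, -0.7]
grip_width: 0.0601
```

```bash
python3 -c "
from h import *
rel([.5943,.161,.174],197)
im,d,W=grab('side'); save('grasp.png',im,(190,170,300,290),5)"
```

```text
cur [0.5949 0.1614 0.1752] th -163.2 F [ 0.3  0.4 -0.7] M [ 0.031  0.024 -0.037] q [ 0.28  0.6  -0.9   1.71  0.52  1.09  1.07] t 8.2
 shift [ 0.7 -0.2  1.2] turn [-0.     0.002 -0.003]
```

View pics/grasp.png

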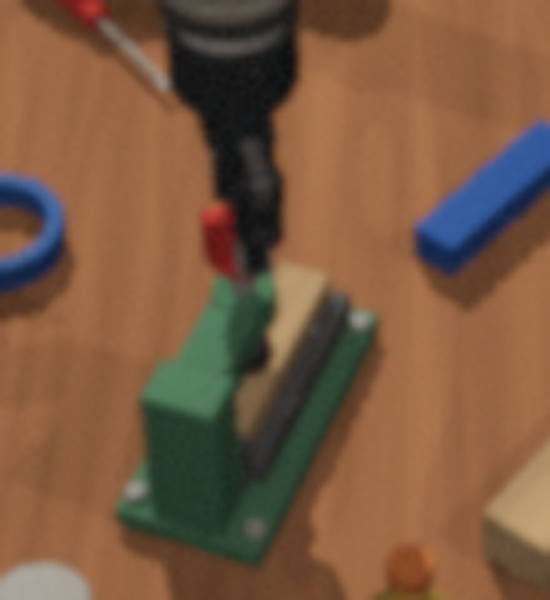

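The fingers straddle the red wing (215,235), the near finger at (255,200), and nothing is touching. Now closing.

>>> {"method": "play_rows", "body": {
  "deltas": [
    [14,[0,0,1],[0,0,0]],
    [10,[0,0,1],[0,0,0]],
    [5,[0,0,1],[0,0,0]],
    [5,[0,0,1],[0,0,0]],
    [5,[0,0,1],[0,0,0]],
    [5,[0,0,1],[0,0,0]]
  ],
  "squeeze": 90
}}

```text
clock: 9.0
tcp_pos: [0.5951, 0.1608, 0.1742]
orientation: [-0.458, 3.105, -0.001]
contact_force: [1.1, -4.3, 2.3]
grip_width: 0.0127
```

```bash
python3 -c "
from h import *
rel([.5943,.161,.174],197)"
```

```text
cur [0.5951 0.1608 0.1742] th -163.2 F [ 1.1 -4.3  2.3] M [-0.857 -0.071  0.243] q [ 0.28  0.6  -0.9   1.71  0.52  1.09  1.07] t 9.0
 shift [0.7 0.4 0.2] turn [-0.001  0.002 -0.004]
```

>>> {"method": "play_rows", "body": {
  "deltas": [
    [5,[0,0,0.3],[0,0,0.05]],
    [5,[0,0,0.6],[0,0,0.1]],
    [5,[0,0,1.0],[0,0,0.15]],
    [5,[0,0,1.3],[0,0,0.2]]
  ]
}}

```text
clock: 9.5
tcp_pos: [0.5951, 0.161, 0.1729]
orientation: [-0.144, 3.136, -0.0]
contact_force: [0.8, -2.6, 2.8]
grip_width: 0.0123
```

```bash
python3 -c "
from h import *
rel([.5943,.161,.174],197)"
```

```text
cur [0.5951 0.161  0.1729] th -174.7 F [ 0.8 -2.6  2.8] M [-0.447 -0.003  0.165] q [ 0.25  0.58 -0.86  1.72  0.5   1.07  0.89] t 9.5
 shift [ 0.8  0.1 -1.1] turn [-0.     0.003 -0.205]
```

>>> {"method": "play_rows", "body": {
  "deltas": [
    [5,[0,0,0.5],[0,0,0.08]],
    [5,[0,0,1.0],[0,0,0.16]],
    [5,[0,0,1.5],[0,0,0.24]],
    [5,[0,0,2.0],[0,0,0.32]],
    [5,[0,0,2.6],[0,0,0.4]],
    [5,[0,0,3.1],[0,0,0.48]],
    [5,[0,0,3.6],[0,0,0.56]]
  ]
}}

```text
clock: 10.38
tcp_pos: [0.5953, 0.1616, 0.1695]
orientation: [0.731, 3.052, 0.003]
contact_force: [1.0, -1.4, 1.1]
grip_width: 0.0125
```

```bash
python3 -c "
from h import *
rel([.5943,.161,.174],197)
im,d,W=grab('side'); save('turn.png',im,(190,170,300,290),5)
rel([.5943,.161,.174],197)"
```

```text
cur [0.5953 0.1616 0.1695] th 153.1 F [ 1.  -1.4  1.1] M [-0.262 -0.165  0.249] q [ 0.16  0.55 -0.73  1.72  0.42  1.03  0.39] t 10.375
 shift [ 0.6 -1.  -4.5] turn [ 0.001  0.003 -0.767]
cur [0.5953 0.1615 0.1695] th 152.9 F [ 1.  -0.8  0.8] M [-0.173 -0.226  0.192] q [ 0.16  0.55 -0.73  1.72  0.42  1.03  0.39] t 10.425
 shift [ 0.6 -0.9 -4.5] turn [ 0.001  0.003 -0.77 ]
```

View pics/turn.png

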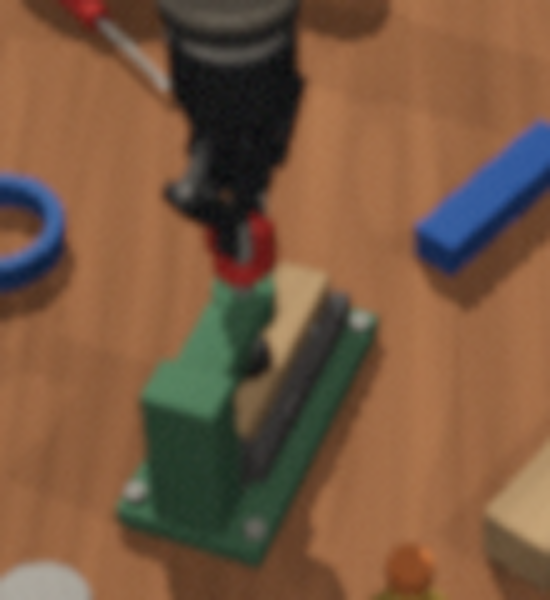

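The wing is turning with the grip; 0.77 rad has given 4.7 mm of sink, matching the pitch. From here I go in steps and average the torque at rest.

```bash
cat >> h.py <<'E'
def feel():
    L=[]
    for i in range(5):
        r.grab_frame('top'); o=r.get_obs(); L.append([*o['contact_force'],o['moment'][2]])
    L=np.array(L); x=R.from_rotvec(o['orientation']).as_matrix()[:,0]
    tot=(197-np.degrees(np.arctan2(x[1],x[0])))%360
    print('turned',np.radians(tot).round(3),'pos',o['tcp_pos'].round(4),'F',L[:,:3].mean(0).round(2),'Mz',L[:,3].mean().round(3),L[:,3].std().round(3),'q7',o['joints'][6].round(2),'w',o['grip_width'],'dz_lag mm',(1000*(o['tcp_pos'][2]-.1742)+6.37*np.radians(tot)).round(2),'t',o['clock'])
E
python3 -c "
from h import *
feel()"
```

```text
turned 0.764 pos [0.5953 0.1615 0.1695] F [ 1.15 -0.38  1.03] Mz 0.048 0.034 q7 0.39 w 0.012471960735351558 dz_lag mm 0.16 t 10.675
```

>>> {"method": "play_rows", "body": {
  "deltas": [
    [5,[0,0,0.5],[0,0,0.08]],
    [5,[0,0,1.1],[0,0,0.16]],
    [5,[0,0,1.6],[0,0,0.24]]
  ]
}}

```text
clock: 11.05
tcp_pos: [0.5955, 0.1618, 0.168]
orientation: [1.088, 2.944, 0.004]
contact_force: [1.6, -1.2, 1.7]
grip_width: 0.0125
```

```bash
python3 -c "
from h import *
rel([.5943,.161,.174],197)
feel()"
```

```text
cur [0.5955 0.1618 0.168 ] th 139.4 F [ 1.6 -1.2  1.7] M [-0.117 -0.296  0.221] q [ 0.13  0.53 -0.67  1.73  0.38  1.01  0.18] t 11.05
 shift [ 0.4 -1.3 -6. ] turn [ 0.002  0.003 -1.005]
turned 1.002 pos [0.5954 0.1617 0.168 ] F [ 1.35 -0.68  1.1 ] Mz 0.063 0.039 q7 0.18 w 0.012394191552605295 dz_lag mm 0.17 t 11.3
```

>>> {"method": "play_rows", "body": {
  "deltas": [
    [5,[0,0,0.5],[0,0,0.08]],
    [5,[0,0,1.0],[0,0,0.16]]
  ]
}}

```text
clock: 11.55
tcp_pos: [0.5956, 0.1618, 0.167]
orientation: [1.317, 2.849, 0.005]
contact_force: [1.6, -1.3, 1.6]
grip_width: 0.0125
```

```bash
python3 -c "
from h import *
rel([.5943,.161,.174],197)
feel()"
```

```text
cur [0.5956 0.1618 0.167 ] th 130.4 F [ 1.6 -1.3  1.6] M [-0.185 -0.373  0.283] q [ 0.1   0.52 -0.64  1.73  0.36  1.    0.04] t 11.55
 shift [ 0.2 -1.5 -7. ] turn [ 0.003  0.003 -1.163]
turned 1.16 pos [0.5956 0.1618 0.167 ] F [ 1.83 -0.37  1.33] Mz 0.078 0.042 q7 0.04 w 0.0123129260272043 dz_lag mm 0.22 t 11.8
```

>>> {"method": "play_rows", "body": {
  "deltas": [
    [5,[0,0,0.5],[0,0,0.08]],
    [5,[0,0,1.0],[0,0,0.16]]
  ]
}}

```text
clock: 12.05
tcp_pos: [0.5957, 0.1619, 0.166]
orientation: [1.538, 2.737, 0.006]
contact_force: [2.7, -1.1, 1.8]
grip_width: 0.0125
```

```bash
sed -i "s/    L=\[\]/    o=r.get_obs(); L=[[*o['contact_force'],o['moment'][2]]]/; s/L\[:,3\].std().round(3)/L[:,3].round(3)/; s/range(5)/range(4)/" h.py; python3 -c "
from h import *
feel()"
```

```text
turned 1.318 pos [0.5957 0.1619 0.1661] F [ 2.27 -0.43  0.85] Mz 0.127 [0.275 0.202 0.09  0.006 0.064] q7 -0.1 w 0.012476732591071142 dz_lag mm 0.28 t 12.25
```

>>> {"method": "play_rows", "body": {
  "deltas": [
    [5,[0,0,0.5],[0,0,0.08]],
    [5,[0,0,1.0],[0,0,0.16]]
  ]
}}

```text
clock: 12.5
tcp_pos: [0.5959, 0.162, 0.1651]
orientation: [1.748, 2.607, 0.006]
contact_force: [1.3, -0.6, 1.0]
grip_width: 0.0132
```

```bash
python3 -c "
from h import *
feel()"
```

```text
turned 1.476 pos [0.5959 0.1619 0.1651] F [ 2.48 -0.18  0.75] Mz 0.149 [0.278 0.211 0.078 0.092 0.087] q7 -0.24 w 0.012706037840993362 dz_lag mm 0.3 t 12.7
```

>>> {"method": "play_rows", "body": {
  "deltas": [
    [5,[0,0,0.5],[0,0,0.08]],
    [5,[0,0,1.0],[0,0,0.16]]
  ]
}}

```text
clock: 12.95
tcp_pos: [0.5961, 0.162, 0.1641]
orientation: [1.948, 2.462, 0.007]
contact_force: [2.3, -0.4, 0.7]
grip_width: 0.0122
```

```bash
python3 -c "
from h import *
feel()"
```

```text
turned 1.633 pos [0.596  0.162  0.1642] F [ 2.95 -0.38  0.57] Mz 0.132 [0.268 0.207 0.114 0.014 0.058] q7 -0.38 w 0.012537209039431469 dz_lag mm 0.37 t 13.15
```

>>> {"method": "play_rows", "body": {
  "deltas": [
    [5,[0,0,0.6],[0,0,0.08]],
    [5,[0,0,1.1],[0,0,0.16]]
  ]
}}

```text
clock: 13.4
tcp_pos: [0.5962, 0.162, 0.1631]
orientation: [2.136, 2.301, 0.008]
contact_force: [4.1, -0.6, 0.8]
grip_width: 0.0122
```

```bash
python3 -c "
from h import *
feel()"
```

```text
turned 1.79 pos [0.5962 0.162  0.1631] F [ 3.45 -0.22  1.05] Mz 0.209 [0.342 0.281 0.162 0.159 0.1  ] q7 -0.52 w 0.012556287489650557 dz_lag mm 0.34 t 13.6
```

>>> {"method": "play_rows", "body": {
  "deltas": [
    [5,[0,0,0.6],[0,0,0.08]],
    [5,[0,0,1.1],[0,0,0.16]]
  ]
}}

```text
clock: 13.85
tcp_pos: [0.5964, 0.1619, 0.1621]
orientation: [2.31, 2.127, 0.008]
contact_force: [2.5, -0.1, 1.3]
grip_width: 0.0125
```

```bash
python3 -c "
from h import *
feel()"
```

```text
turned 1.948 pos [0.5964 0.162  0.1621] F [ 3.27 -0.38  1.07] Mz 0.252 [0.361 0.347 0.23  0.127 0.197] q7 -0.66 w 0.012190863336437627 dz_lag mm 0.31 t 14.05
```

>>> {"method": "play_rows", "body": {
  "deltas": [
    [5,[0,0,0.6],[0,0,0.08]],
    [5,[0,0,1.1],[0,0,0.16]]
  ]
}}

```text
clock: 14.3
tcp_pos: [0.5965, 0.1619, 0.1611]
orientation: [2.47, 1.939, 0.009]
contact_force: [3.2, -0.3, 1.2]
grip_width: 0.0127
```

```bash
python3 -c "
from h import *
feel()"
```

```text
turned 2.105 pos [0.5966 0.1619 0.1611] F [ 3.14 -0.26  1.17] Mz 0.295 [0.458 0.346 0.26  0.171 0.24 ] q7 -0.81 w 0.012160737819373794 dz_lag mm 0.34 t 14.5
```

Free-running torque was 0.136 (mean). It rose 0.073, 0.116, then 0.159 N m over the last three steps, at about the expected slope, which puts the clamp at about 25 N. Now releasing.

>>> {"method": "play_rows", "body": {
  "deltas": [
    [30,[0,0,0],[0,0,0]],
    [60,[0,0,0],[0,0,0]],
    [60,[0,0,0],[0,0,0]],
    [60,[0,0,0],[0,0,0]],
    [60,[0,0,-15],[0,0,0]],
    [60,[0,0,-40],[0,0,0]],
    [60,[0,0,-80],[0,0,0]],
    [60,[0,0,-120],[0,0,0]]
  ]
}}

```text
clock: 15.5
tcp_pos: [0.5958, 0.1618, 0.2834]
orientation: [2.468, 1.942, 0.01]
contact_force: [0.7, 0.7, -0.7]
grip_width: 0.0599
```

```bash
python3 -c "
from h import *
rel([.55,0,.28],72.5)
im,d,W=grab('side'); save('end.png',im,(130,120,340,330),3.5)
o=np.load('side0.npz')['W']; "
```

```text
cur [0.5958 0.1618 0.2834] th 76.4 F [ 0.7  0.7 -0.7] M [ 0.013 -0.071 -0.03 ] q [-0.02  0.37 -0.45  1.62  0.17  1.18 -0.75] t 15.5
 shift [-168.    -6.5    2.7] turn [ 0.005 -0.004  0.068]
```

View pics/end.png

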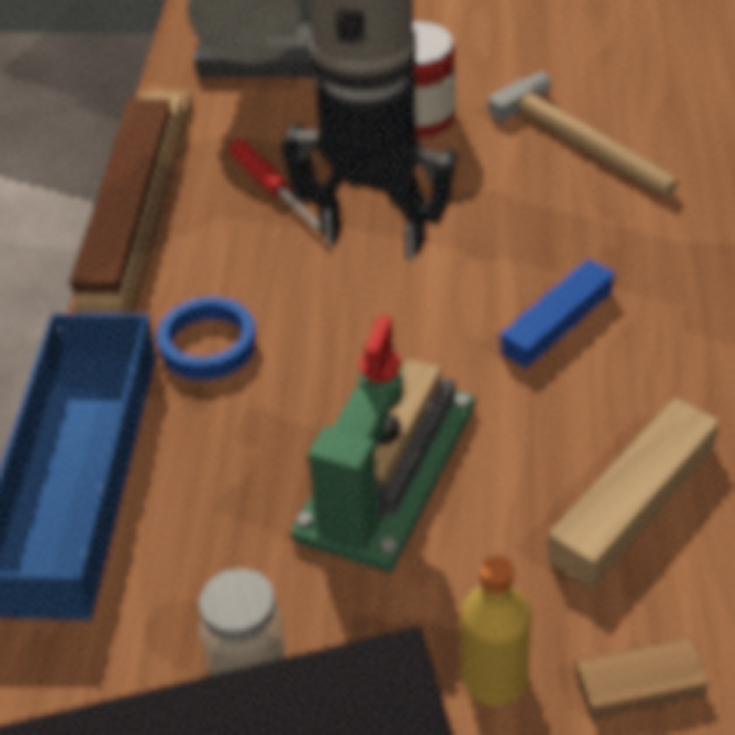

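The gripper is clear, the wing (380,350) has turned about 120°, the foot (388,428) sits on the batten, and everything else is in place. Handing in.

```bash
python3 -c "
from bench import r
print(r.hand_in(), r.get_obs()['clock'])"
```

```text
the job is handed in; nothing more can be done
the job is handed in; nothing more can be done
```

The job is handed in: the batten is home against the end stop and the foot clamps it at an estimated 25 N. The hand-in gives no verdict, and I inferred the clamping force from torque rather than measuring it.

- **Batten:** I slid it home with the shut fingers. The push took about 2 N, and about 7 N was felt at the stop. The contact came within a millimetre of the position worked out from the cameras, and the picture showed no gap at the stop.
- **Knob:** I turned it 2.1 rad clockwise in a single grasp. The grip sank with it to within 0.4 mm. In the readings I took, the force along the stem stayed under 3 N against the 18 N limit.
- **Clamping force:** The average torque after each step rose from 0.136 to 0.295 N m, up 0.16, which corresponds to about 25 N. The peak readings went from about 0.274 to 0.458 N m and suggest about 28 N. The foot seems to have touched at about 1.6 rad.
- **Torque reading:** The torque at the hand fades once the arm stops, and the free-running peak of about 0.27 N m was slightly under the stated 0.30 N m. I therefore relied on the rise in torque rather than its absolute value.
- **Last checks:** The gripper was open and clear above the knob, with forces near zero. The last side view showed the foot on the batten and nothing else on the bench visibly moved; I did not measure those positions. The job ended at about 15.5 s.

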